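# Stow the profile template in its covered case

### The job

The jigger's profile template waits on the loading ledge of its plywood storage case. Tip it steel edge first down through the open slot and push it in under the clear cover, until it lies flat on the floor of the case with its steel edge straight up against the end wall. Let go of it, and leave the other things on the bench where they are.

Things in the scene. Friction and masses are not known exactly. Their poses are not given: they have to be found in the camera images.
- case_lip (a point): Middle of the lip of the case's loading ledge, on its top (50 mm above the bench). The plywood case is fixed, turned differently each time. Axes: x points from the ledge over the slot into the case (the way to travel), y across, z up. The flat ledge, without rails, spans x = -165 to 0 mm, 180 mm wide; at x = 0 it drops sheer to the pocket floor at z = -38 mm.
- case_slot (a point): Middle of the open slot, at ledge-top height (x = 42.5 mm from case_lip, same axes). The slot spans 85 mm along x (lip to cover) and the pocket's full inner width of 160 mm across y, between 10 mm side walls whose tops are 2 mm above the ledge.
- case_cover (a point): Middle of the top of the clear cover (x = 132.5 mm, z = 8 mm from case_lip, same axes): 6 mm thick, 95 mm along x (from case_lip x = 85 to 180 mm), 180 mm wide; its underside is 40 mm above the pocket floor. Dark strip along its front edge.
- case_home (a point): Foot of the case's end wall, in the middle, at pocket-floor height (x = 170 mm, z = -38 mm from case_lip, same axes). The steel edge must end up against this wall.
- template_center (a point): Centre, half-way up the plate, of the dark wooden template: plate 130 mm long (x), 100 mm wide (y), 15 mm thick (z), about 0.2 kg (varies), with a bright steel strip on its +x end and a blue cleat on top. It starts flat on the ledge, steel end roughly towards the slot. It balances about 7 mm on the steel side of this centre; once that is past the lip it tips down when let alone.
- template_cleat (a point): Middle of the blue cleat on the template's top, half-way up it: 14 mm thick along the template's x, 80 mm long along y, 16 mm high above the plate. It lies 23 mm from template_center towards the wooden tail (spans x = -30 to -16 mm), so 35 mm of bare plate lies behind it.
- template_steel_edge (a point): Middle of the template's steel end face, half-way up (x = 65 mm from template_center), axes as the template.
- template_tail_edge (a point): Middle of the template's plain wooden end face, half-way up (x = -65 mm from template_center). While the plate is tilted, a finger pushing here can hold the tail up by friction; draw the finger back and the tail falls.
- template: The same template; origin at the centre of the plate's underside, axes as template_center.
- cup: Terracotta cup, 72 mm across, 75 mm high, beside the case; bystander. Origin under its centre.
- bowl: Terracotta bowl, 150 mm across, 70 mm high; bystander. Origin under its centre.
- jar: Glaze jar, 76 mm across, 110 mm high; bystander. Origin under its centre.
- bat: Round wooden bat, 200 mm across, 18 mm thick; bystander. Origin under its centre.
- spatula: Spatula, 200 mm long, lying; bystander.
- brush: Brush, 190 mm long, lying; bystander.
- spare: Spare template of pale wood with a red cleat, same size as the dark one; bystander. Origin under its centre.
Things that resemble listed ones, but are neither listed nor needed, are in the scene too. Of the things that look like the template, the smallest one is meant.

How it is judged:
By the outcome, as a careful person would: the job done as asked, in the order asked, and still so for the second after the job is handed in, with the robot touching nothing.
It also fails if it takes over 51 s, if anything falls off the work surface, if the arm or the gripper's body presses on something with over 40 N, if the wrist force passes 120 N, or if a joint passes its speed limit or range.

### The arm

A 6-joint arm with a two-finger parallel gripper is mounted at the origin on the work surface. World frame = base frame: x ahead of the robot, y to its left, z up, the work surface at z = 0. Lengths are in m, angles in rad, forces in N, time in s.
With the tool pointing down it reaches from about 0.275 to 0.75 m from the base axis. Payload 10.2 kg.
Tool frame: the origin (TCP) lies midway between the tips of the shut fingers; the grasp point (between the pads) lies 19 mm behind it (env.hold_point_z is the distance from the TCP to the grasp point, in m); z points along the fingers, y is the line along which they close (so a half turn about z gives the same grasp; the last joint's range is limited). The gripper opens to 85 mm and grips with 20 to 120 N. Pads are 22 mm wide; open, the fingers measure 114 mm over their backs; the gripper's body (76 mm by 85 mm) begins 54 mm behind the grasp point. The pads swing forward as they close: fully open they stand 13 mm farther back than shut.
Start: joints at [-1.514, 0.313, 1.498, -0, 1.331, -0.223], TCP at [0.145, -0.505, 0.231] pointing down, gripper open.
Joint ranges: [-2.94, 2.94], [-0.97, 2.17], [0.19, 2.56], [-1.23, 4.37], [0.02, 3.11], [-2.88, 2.88]. Speed limits (rad/s): [2.39, 2.39, 3.01, 3.14, 3.14, 3.14].

### API

Orientations are given as a unit quaternion [x, y, z, w].
In Python, from bench import env, kinematics, monitor, eyes, job gives the robot as it stands. The module is installed in compiled form; this text tells all that it offers. Calls block until the motion is done:
- env.reach(position, orientation): joint-space move of the TCP to a pose.
- env.movel(position, velocity=0.15, frame=None, guard=None): straight line of the TCP; frame=None keeps the orientation; velocity is the mean speed in m/s. With guard (N) it stops when the force on the tool has changed by that much, and returns True; else False.
- env.set_joints(angles): joint-space move.
- env.release() and env.close_gripper(effort=None): open the fingers fully, or close them until they stop; effort is the grip in N (None keeps the last).
- env.hold(seconds).
- kinematics.ik(position, orientation): joint angles nearest the present ones, or None.
- monitor.sense(): the state.
- eyes.grab_frame(name): name is "scene" or "top" or "wrist"; returns a dict with "frame" (420x560x3 uint8, red, green, blue), "mtx" (3x3 intrinsics, pixels), "k1" (the pictures are not rectified: a ray, as slopes to the right and down, at radius r is drawn at 1 + k1 r^2 times it, then the intrinsics apply), "view" (4x4, takes a point from world to camera coordinates). Camera axes: x right, y down, z forward; pixel columns grow to the right and rows downward; lengths in m; the calibration is good to about 2 mm. A picture is of the moment at which its call begins. There is no depth.
A pose or a line that the arm cannot do raises env.MotionError and nothing moves.
- job.hand_in(): hands the job in; it is judged then, once.
The state is a dict: "clock": time; "joints": joint angles; "qvel": joint speeds; "joint_efforts": joint torques, N m; "position": TCP position; "ee_rot": TCP orientation; "contact_force": force on the tool from outside, world axes, zero at the start; "ft_torque": the same for the moment, N m; "finger_gap": opening from 0.0 (shut) to 1.0 (fully open); "gripper_force": force on a finger pad.
Only numpy, scipy, OpenCV 4.12 (cv2) and the standard library are available. Lean on these libraries where they do the work, as an engineer would, in place of code of your own. Each camera call takes 0.05 s, during which the arm holds its last target. There are 200 camera calls.

## Working session

There is one attempt and no reset: what is moved stays moved. The work goes in short steps, each a Python script; the robot and the scene stay as the last script left them, time stands still between calls to the robot, and variables do not carry over. Pictures are saved under pics/ and viewed, at most 10 in all, crops included, and the job is handed in when it is done.

```bash
mkdir -p pics; cat > h.py <<'E'
import numpy as np, cv2
from bench import env, kinematics, monitor, eyes, job
def grab(n,save=None):
    f=eyes.grab_frame(n)
    if save: cv2.imwrite('pics/'+save,f['frame'][:,:,::-1])
    return f
def ray(f,px):
    K=np.array(f['mtx']);k=f['k1']
    d=np.array([(px[0]-K[0,2])/K[0,0],(px[1]-K[1,2])/K[1,1]]);u=d.copy()
    for _ in range(30): u=d/(1+k*(u@u))
    V=np.array(f['view']);R=V[:3,:3];o=-R.T@V[:3,3]
    return o,R.T@np.array([u[0],u[1],1])
def onz(f,px,z):
    o,d=ray(f,px);return o+d*(z-o[2])/d[2]
def proj(f,p):
    K=np.array(f['mtx']);V=np.array(f['view']);c=V[:3,:3]@np.array(p)+V[:3,3]
    u=c[:2]/c[2];u=u*(1+f['k1']*(u@u));return K[:2,:2]@u+K[:2,2]
E
python3 - <<'E'
from h import *
a=grab('top','top.png');b=grab('scene','scene.png')
print(np.linalg.inv(a['view'])[:3,3],np.linalg.inv(b['view'])[:3,3],a['mtx'],a['k1'])
E
```

```text
[ 0.23530529 -0.07356216  1.55759448] [ 1.24037777 -0.27759681  1.12168753] [[518.2305702    0.         282.345111  ]
 [  0.         518.2305702  211.82680789]
 [  0.           0.           1.        ]] -0.035089546550636994
```

View pics/top.png

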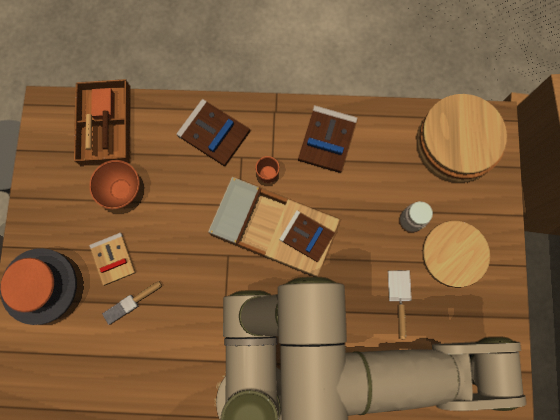

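View pics/scene.png

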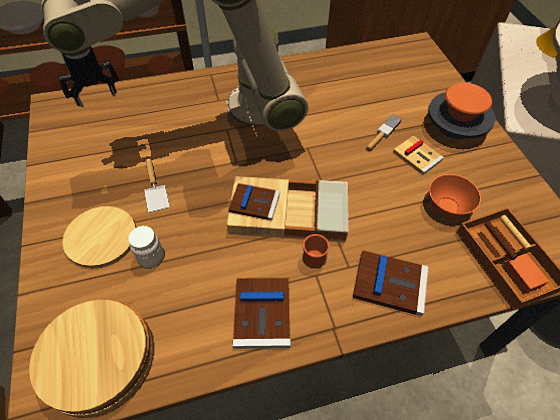

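The top view has three dark templates with blue cleats: (214,131), (327,138) and (308,236). The one at (308,236) is the smallest and lies on the case's ledge, so it is the one meant. I'll confirm it in an enlarged crop.

```bash
python3 - <<'E'
from h import *
f=cv2.imread('pics/top.png')[165:285,195:355]
cv2.imwrite('pics/c1.png',cv2.resize(f,None,fx=5,fy=5,interpolation=cv2.INTER_CUBIC))
E
```

```text
(no output)
```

View pics/c1.png

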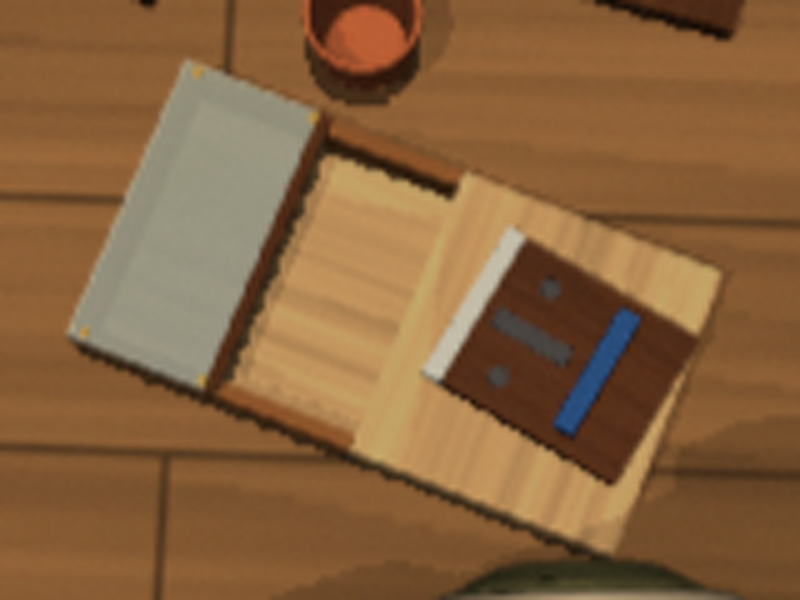

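The crop confirms it: small dark template on the ledge. Its steel corners are at crop (515,230) and (428,376), its tail corners at (698,340) and (613,483). Lip corners are at (463,172) and (355,448). Next I fit the poses.

```bash
cat >> h.py <<'E'
from scipy.spatial.transform import Rotation as Ro
def fit2(m,w):
    m=np.array(m,float);w=np.array(w,float);a=m-m.mean(0);b=w-w.mean(0)
    t=np.arctan2((a[:,0]*b[:,1]-a[:,1]*b[:,0]).sum(),(a*b).sum())
    R=np.array([[np.cos(t),-np.sin(t)],[np.sin(t),np.cos(t)]]);o=w.mean(0)-R@m.mean(0)
    return o,t,np.linalg.norm(m@R.T+o-w,axis=1)
E
python3 - <<'E'
from h import *
f=grab('top')
c=lambda p:((p[0]+.5)/5-.5+195,(p[1]+.5)/5-.5+165)
P=[((463,172),(0,-90),.05),((355,448),(0,90),.05),((723,270),(-165,-90),.05),((612,553),(-165,90),.05),
((187,62),(180,-90),.058),((325,113),(85,-90),.058),((208,388),(85,90),.058),((70,333),(180,90),.058)]
w=[onz(f,c(p),z)[:2] for p,_,z in P]
print(w[0],w[4])
o,t,r=fit2([np.array((m[0],s*m[1]))/1000 for _,m,_ in P for s in [1]],w);print('case',o,t,r*1e3)
T=[((515,230),(65,-50)),((428,376),(65,50)),((698,340),(-65,-50)),((613,483),(-65,50))]
w=[onz(f,c(p),.065)[:2] for p,_ in T]
o2,t2,r=fit2([np.array(m)/1000 for _,m in T],w);print('tmpl',o2,t2,r*1e3)
h=cv2.cvtColor(f['frame'],cv2.COLOR_RGB2HSV);m=cv2.inRange(h,(100,120,50),(125,255,255));m[:200]=0;m[270:]=0
n,l,s,cc=cv2.connectedComponentsWithStats(m);i=1+s[1:,4].argmax();print('cleat',onz(f,cc[i],.081)[:2],s[i,4],'pred',o2+(-.023)*np.array([np.cos(t2),np.sin(t2)]))
E
```

```text
[ 0.58553096 -0.06982868] [0.6453477  0.09794518]
case [ 0.50240564 -0.03966541] 1.2281936187988316 [1.64573574 3.15780436 0.59035244 0.70664173 2.85369358 3.74630521
 4.66738469 2.8061739 ]
tmpl [ 0.47385427 -0.13218442] 1.06769186167929 [2.47831614 3.22793079 2.8324416  3.28246082]
cleat [ 0.4632166  -0.15100512] 121 pred [ 0.46276487 -0.15233449]
```

```bash
cat >> h.py <<'E'
case=[np.array([.50240564,-.03966541]),1.2281936]
def cw(p): # case mm -> world
    c,s=np.cos(case[1]),np.sin(case[1]);p=np.array(p)/1000
    return np.array([case[0][0]+c*p[0]-s*p[1],case[0][1]+s*p[0]+c*p[1],.05+p[2]])
def quat(th,yaw,sg): # tool normal to a plate pitched steel-down by th
    e=np.array([np.cos(th),0,-np.sin(th)]);n=np.array([np.sin(th),0,np.cos(th)])
    y=sg*e;z=-n;M=np.c_[np.cross(y,z),y,z]
    return (Ro.from_euler('z',yaw)*Ro.from_matrix(M)).as_quat()
def pose(L,th,c,s=-23,h=18,sg=1,dy=0): # TCP at plate coordinate s, h above underside
    e=np.array([np.cos(th),0,-np.sin(th)]);n=np.array([np.sin(th),0,np.cos(th)])
    return cw(c*n+(L-65+s)*e+h*n+[0,dy,0]),quat(th,case[1],sg)
E
python3 - <<'E'
from h import *
R=np.radians
for sg in (1,-1):
    print(sg)
    for p,q in [((.463,-.1515,.2),quat(0,1.0677,sg)),((.463,-.1515,.069),quat(0,1.0677,sg)),pose(0,0,25,sg=sg),pose(60,R(30),10,sg=sg),pose(88,R(24),3,sg=sg),pose(88,R(24),3,h=100,sg=sg),pose(130,R(17),0,s=-50,sg=sg),(cw((60,0,-20)),quat(0,case[1],sg))]:
        j=kinematics.ik(p,q);print(None if j is None else np.round(j,2))
q=quat(0,1.0677,1)
a,b=[kinematics.ik((.44,-.17,.23),quat(0,1.0677,s)) for s in (1,-1)]
now=np.array(monitor.sense()['joints']);s=[1,-1][int(abs(np.array(b)-now).max()<abs(np.array(a)-now).max())];print('sg',s)
env.reach((.44,-.17,.23),quat(0,1.0677,s))
f=grab('wrist','w1.png');print(monitor.sense()['clock'],np.round(monitor.sense()['position'],3))
E
```

```text
1
[-0.56  0.26  1.66 -0.    1.23 -1.62]
[-0.56  0.43  1.8  -0.    0.91 -1.62]
[-0.49  0.4   1.78 -0.    0.97 -1.72]
[-0.08  0.56  1.63 -0.56  1.16 -1.03]
[-0.09  0.57  1.64 -0.46  1.09 -1.07]
[-0.03  0.49  1.53 -0.42  1.27 -1.11]
[-0.13  0.55  1.66 -0.34  1.02 -1.16]
[-0.19  0.56  1.72 -0.    0.86 -1.42]
-1
[-0.56  0.26  1.66 -0.    1.23  1.52]
[-0.56  0.43  1.8  -0.    0.91  1.52]
[-0.49  0.4   1.78 -0.    0.97  1.42]
[-0.08  0.56  1.63 -0.56  1.16  2.11]
[-0.09  0.57  1.64 -0.46  1.09  2.07]
[-0.03  0.49  1.53 -0.42  1.27  2.04]
[-0.13  0.55  1.66 -0.34  1.02  1.98]
[-0.19  0.56  1.72 -0.    0.86  1.72]
sg 1
1.8333 [ 0.44  -0.171  0.23 ]
```

View pics/w1.png

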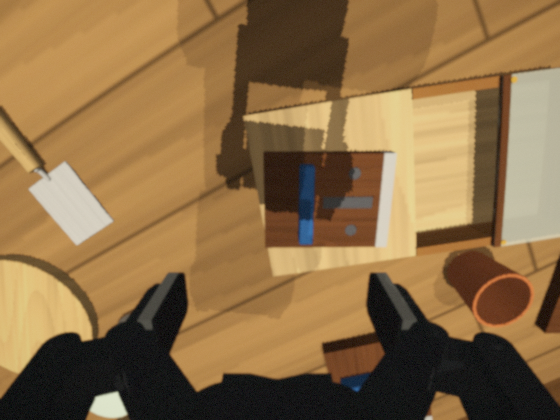

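Wrist view: template corners at (265,152), (396,153), (389,248) and (266,246), cleat at about (307,205). Lip corners are at (411,88) and (416,256), ledge back corners at (245,116) and (274,275). I'll refine the poses with these.

```bash
python3 - <<'E'
from h import *
f=grab('wrist')
P=[((411,88),(0,90)),((416,256),(0,-90)),((245,116),(-165,90)),((274,275),(-165,-90))]
o,t,r=fit2([np.array(m)/1000 for _,m in P],[onz(f,p,.05)[:2] for p,_ in P]);print('case',o,t,r*1e3)
T=[((265,152),(-65,50)),((396,153),(65,50)),((389,248),(65,-50)),((266,246),(-65,-50))]
o2,t2,r=fit2([np.array(m)/1000 for _,m in T],[onz(f,p,.065)[:2] for p,_ in T]);print('tmpl',o2,t2,r*1e3)
h=cv2.cvtColor(f['frame'],cv2.COLOR_RGB2HSV);m=cv2.inRange(h,(100,120,50),(125,255,255));m[:140]=0;m[260:]=0
n,l,s,cc=cv2.connectedComponentsWithStats(m);i=1+s[1:,4].argmax();q=onz(f,cc[i],.081)[:2];print('cleat',q,s[i,4],'pred',o2+(-.023)*np.array([np.cos(t2),np.sin(t2)]))
print(cv2.minAreaRect(np.argwhere(l==i)[:,::-1].astype(np.float32)))
E
```

```text
case [ 0.50200253 -0.04114088] 1.2243286255197412 [1.61839911 1.02261151 1.51107576 1.62519786]
tmpl [ 0.47621524 -0.13142893] 1.0667122607261281 [0.61159195 2.657094   2.31593905 1.3212769 ]
cleat [ 0.46082387 -0.15168775] 1053 pred [ 0.46510611 -0.15156813]
((306.0, 204.0), (78.0, 14.0), 90.0)
```

```bash
sed -i 's/^case=.*/case=[np.array([.5021,-.0407]),1.2255]/' h.py; python3 - <<'E'
from h import *
R=np.radians
q=quat(0,1.067,1)
env.reach((.4635,-.1518,.11),q)
print(env.movel((.4635,-.1518,.0685),.08,guard=12))
env.close_gripper(40)
s=monitor.sense();print(s['clock'],s['finger_gap'],s['gripper_force'],s['position'],s['contact_force'])
p=s['position'];env.movel((p[0],p[1],p[2]+.03),.1)
for a,v in [((0,0,25),.12),((60,R(30),12),.12)]:
    P,Q=pose(*a);env.movel(P,v,frame=Q)
s=monitor.sense();print(s['clock'],s['finger_gap'],s['contact_force'])
grab('scene','s2.png')
E
python3 -c "
import cv2;f=cv2.imread('pics/s2.png')[130:280,190:390];cv2.imwrite('pics/s2c.png',cv2.resize(f,None,fx=4,fy=4))"
```

```text
False
3.7583 0.15052034747229456 40.39713442325592 [ 0.46362233 -0.15187461  0.06872402] [-0.41048742  0.27558768  2.95258337]
5.4167 0.15240215703343404 [-0.37311661 -0.91648646 -2.1163082 ]
```

View pics/s2c.png

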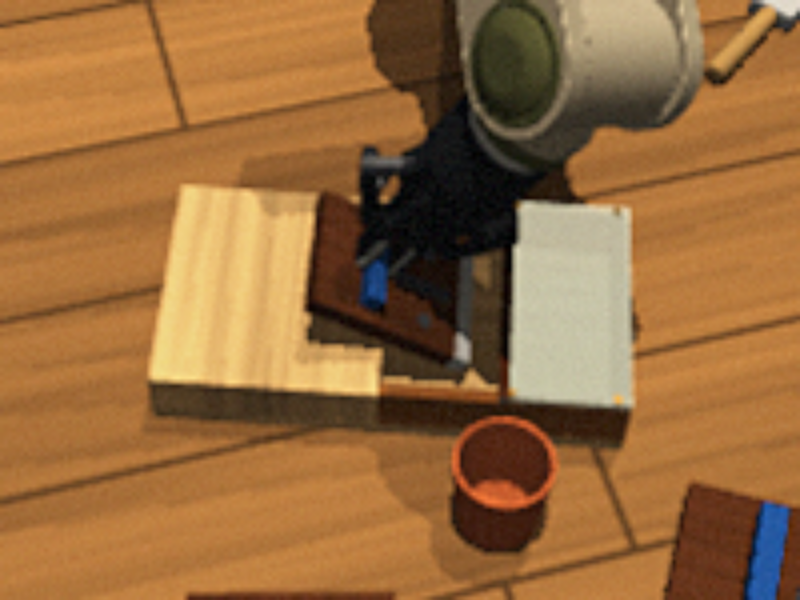

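The view shows the plate held and tilted steel down, with its steel edge in the slot short of the cover. I'll go deeper, release and look again.

```bash
python3 - <<'E'
from h import *
R=np.radians
P,Q=pose(88,R(24),3);print(env.movel(P,.08,frame=Q,guard=15), np.round(np.array(monitor.sense()['position'])-P,4), monitor.sense()['contact_force'])
env.release()
P,Q=pose(88,R(24),3,h=75);env.movel(P,.15)
env.close_gripper()
P,Q=pose(88,R(24),3,h=75,s=-100);env.movel(P,.15)
print(monitor.sense()['clock'])
grab('top','t3.png');grab('scene','s3.png')
a=cv2.imread('pics/t3.png')[165:285,205:345];b=cv2.imread('pics/s3.png')[160:260,210:370]
cv2.imwrite('pics/s3c.png',np.vstack([cv2.resize(a,(420,300)),cv2.resize(b,(420,263))]) )
E
```

```text
False [-0.0001 -0.0007  0.0004] [-0.99071278  0.5614703  -1.25701289]
8.625
```

View pics/s3c.png

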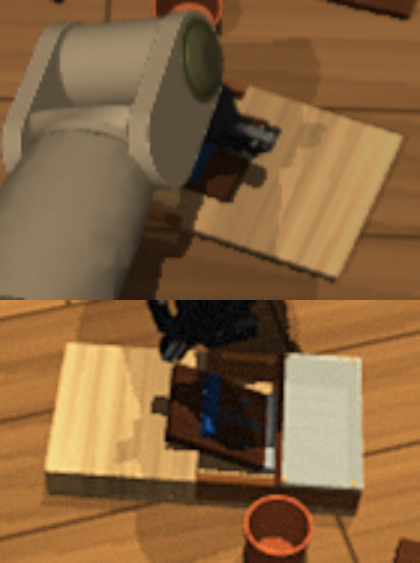

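The plate rests on the lip and the pocket floor, steel near the cover, tail on the ledge. Next I push the back of the cleat with the shut fingers.

```bash
python3 - <<'E'
from h import *
th=lambda L:np.arcsin(38/L)
P,Q=pose(88,th(88),0,s=-52,h=60);env.movel(P,.12,frame=Q)
P,Q=pose(88,th(88),0,s=-52,h=20);print(env.movel(P,.06,frame=Q,guard=8),monitor.sense()['contact_force'])
f0=np.array(monitor.sense()['contact_force'])
for L in (96,104,112,120,127,133):
    P,Q=pose(L,th(L),0,s=-45,h=20);g=env.movel(P,.06,frame=Q,guard=25)
    s=monitor.sense();print(L,g,np.round(np.array(s['contact_force'])-f0,1))
    if g: break
print(s['clock'])
grab('scene','s4.png')
b=cv2.imread('pics/s4.png')[150:260,210:370];cv2.imwrite('pics/s4c.png',cv2.resize(b,None,fx=4,fy=4))
E
```

```text
False [-0.45209205  0.03112582 -0.21123997]
96 False [ 0.3 -0.1  0.5]
104 False [-0.4 -1.1 -0.4]
112 False [-0.6 -0.1  0.9]
120 False [ 1.1 -0.  -0.4]
127 False [ 0.  -0.7  0.7]
133 False [ 0.9 -0.3  0.6]
11.85
```

View pics/s4c.png

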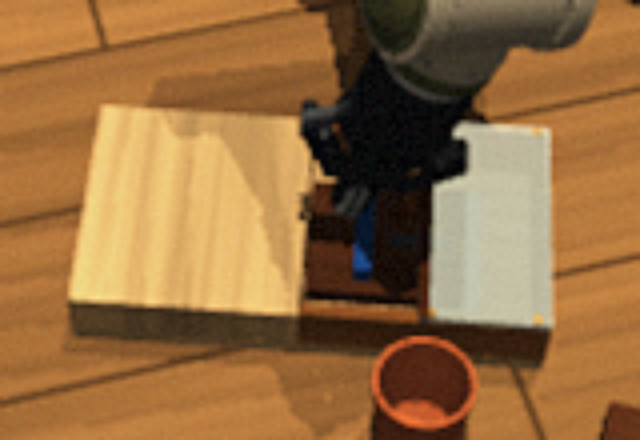

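The tail now sits at the lip, with the cleat in the slot. I'll withdraw the finger and check whether the tail has dropped.

```bash
python3 - <<'E'
from h import *
P,Q=pose(133,.29,0,s=-49,h=20);env.movel(P,.06,frame=Q)
P,Q=pose(133,.29,0,s=-55,h=60);env.movel(P,.12,frame=Q)
env.reach(cw((-70,0,120)),quat(0,case[1],1))
print(monitor.sense()['clock'])
f=grab('scene','s5.png')
h=cv2.cvtColor(f['frame'],cv2.COLOR_RGB2HSV);m=cv2.inRange(h,(100,120,50),(125,255,255));m[:170]=0;m[245:]=0;m[:,:270]=0;m[:,340:]=0
n,l,s,cc=cv2.connectedComponentsWithStats(m);i=1+s[1:,4].argmax()
w=onz(f,cc[i],.05-.038+.026);c,sn=np.cos(case[1]),np.sin(case[1]);d=(w[:2]-case[0])*1e3;print('cleat if flat',cc[i],s[i],[c*d[0]+sn*d[1],-sn*d[0]+c*d[1]])
b=f['frame'][160:250,210:370,::-1];cv2.imwrite('pics/s5c.png',cv2.resize(b,None,fx=5,fy=5,interpolation=cv2.INTER_CUBIC))
E
```

```text
13.2
cleat if flat [300.60204082 206.62244898] [298 196   6  22  98] [np.float64(43.221767037515626), np.float64(0.07592228311550642)]
```

View pics/s5c.png

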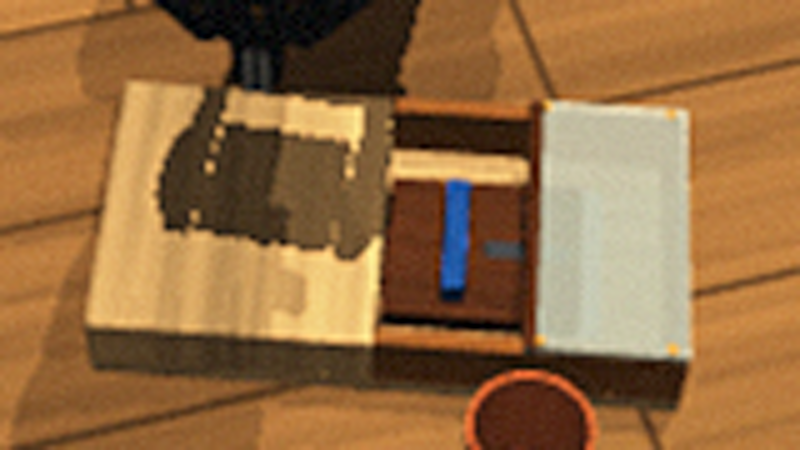

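The plate is flat on the floor, tail just past the lip, cleat at case x ≈ 43–46 and centred. I'll push the cleat from behind with the finger vertical until the wall stops it.

```bash
python3 - <<'E'
from h import *
q=quat(0,case[1]+np.pi/2,1)
now=np.array(monitor.sense()['joints']);print(np.round(kinematics.ik(cw((20,0,60)),q),2))
env.reach(cw((20,0,40)),q)
print(env.movel(cw((20,0,-18.5)),.08,guard=8),monitor.sense()['contact_force'])
def cx():
    p=np.array(monitor.sense()['position']);d=(p[:2]-case[0])*1e3;c,s=np.cos(case[1]),np.sin(case[1]);return np.round([c*d[0]+s*d[1],-s*d[0]+c*d[1],p[2]*1e3-50],1)
print(env.movel(cw((55,0,-18.5)),.06,guard=20),cx(),monitor.sense()['contact_force'])
print(env.movel(cw((71,0,-18.5)),.03,guard=20),cx(),monitor.sense()['contact_force'])
env.hold(.3);print(cx(),monitor.sense()['contact_force'],monitor.sense()['clock'])
E
```

```text
Traceback (most recent call last):
TypeError: unsupported operand type(s) for *: 'NoneType' and 'float'
```

```bash
cat > push.py <<'E'
from h import *
q=quat(0,case[1]-np.pi/2,1)
print(np.round(kinematics.ik(cw((20,0,60)),q),2))
env.reach(cw((20,0,40)),q)
print(env.movel(cw((20,0,-18.5)),.08,guard=8),monitor.sense()['contact_force'])
def cx():
    p=np.array(monitor.sense()['position']);d=(p[:2]-case[0])*1e3;c,s=np.cos(case[1]),np.sin(case[1]);return np.round([c*d[0]+s*d[1],-s*d[0]+c*d[1],p[2]*1e3-50],1)
print(env.movel(cw((55,0,-18.5)),.06,guard=20),cx(),monitor.sense()['contact_force'])
print(env.movel(cw((71,0,-18.5)),.03,guard=20),cx(),monitor.sense()['contact_force'])
env.hold(.3);print(cx(),monitor.sense()['contact_force'],monitor.sense()['clock'])
E
python3 push.py
```

```text
[-0.27  0.41  1.7  -0.    1.03  0.07]
False [-0.19107541  0.52790859  0.91266649]
False [ 55.1   0.1 -18.6] [ 0.47471901 -0.43617454  1.19191031]
True [ 64.4  -0.  -18.7] [-1.75667767 -4.30516624  4.74108954]
[ 64.3   0.  -18.8] [-0.24855417 -3.93431795  3.08768036] 17.1333
```

It stopped at x = 64.4 mm, where 64 is expected at the wall. I'll back off, rise and check that it sits straight.

```bash
python3 - <<'E'
from h import *
env.movel(cw((54,0,-18.5)),.06);env.movel(cw((50,0,90)),.15)
env.reach(cw((-60,0,170)),quat(0,case[1],1))
print(monitor.sense()['clock'])
f=grab('wrist','w6.png');g=grab('scene','s6.png')
a=f['frame'][:,:,::-1];b=g['frame'][160:250,240:370,::-1]
cv2.imwrite('pics/f6.png',np.vstack([cv2.resize(a,(400,300)),cv2.resize(b,(400,277),interpolation=cv2.INTER_CUBIC)]))
E
```

```text
19.9167
```

View pics/f6.png

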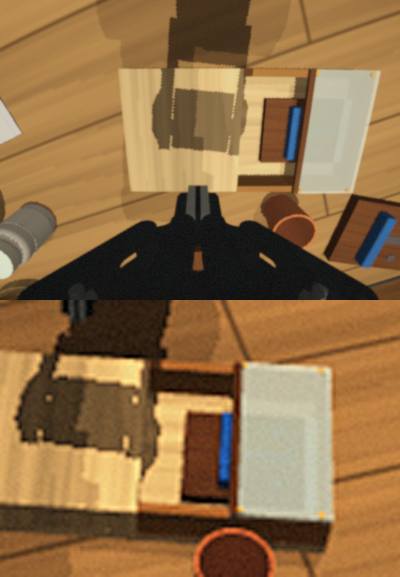

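The plate lies in the pocket with its steel edge under the cover. Its tail edge in the wrist view runs from about (371,136) to (364,224) at full scale. I'll measure tail position and yaw from that edge.

```bash
python3 - <<'E'
from h import *
f=grab('wrist');F=f['frame'].astype(int)
c,s=np.cos(case[1]),np.sin(case[1])
def tocase(w): d=(w[:2]-case[0])*1e3;return np.array([c*d[0]+s*d[1],-s*d[0]+c*d[1]])
def edge(rows,c0,c1,z,sign):
    g=cv2.GaussianBlur(f['frame'],(3,3),0).sum(2).astype(int)
    P=[]
    for r in rows:
        d=np.diff(g[r,c0:c1])*sign;P.append(tocase(onz(f,(c0+d.argmax()+.5,r),z)))
    P=np.array(P);k=np.polyfit(P[:,1],P[:,0],1);res=P[:,0]-np.polyval(k,P[:,1]);ok=abs(res)<2.5
    k=np.polyfit(P[ok,1],P[ok,0],1);return 'x at y=0 %.1f slope %.2f deg n %d/%d'%(k[1],np.degrees(np.arctan(k[0])),ok.sum(),len(ok))
print('tail',edge(range(145,218,3),355,385,.027,-1))
print('cover',edge(list(range(110,255,5)),420,450,.058,-1), edge(list(range(110,255,5)),415,450,.058,1))
print('lip',edge(list(range(215,255,3)),325,345,.05,-1))
for p in [(169,98),(167,267)]: pass
E
```

```text
tail x at y=0 34.5 slope 0.10 deg n 25/25
cover x at y=0 94.7 slope -12.85 deg n 5/29 x at y=0 91.0 slope 0.14 deg n 29/29
lip x at y=0 -3.1 slope -2.24 deg n 13/14
```

```bash
python3 -c "
from h import *
print(job.hand_in())"
```

```text
the job is handed in; nothing more can be done
None
```

The template lies flat on the case floor, released, tail edge within about 0.1° of square; the push stopped where the end wall should be (the steel edge itself was not seen directly), nothing else on the bench was touched as far as I saw, and the job was handed in at about 20 s.

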